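# Draw up a mortise-and-tenon joint with the quick clamp and release it

## Task

Close the half-open mortise-and-tenon joint in the bench quick clamp: pump its sprung trigger against the handle until the tenon rail is fully home and the clamp, with your hand off it for a second, keeps a firm squeeze of at least 14 N on the wood, never letting the squeeze exceed 24 N. Then press the release tab until the jaw has sprung fully open, leaving the joint closed. Work only by the trigger and the tab, not by pushing on the jaw, the bar or the rail, and do not disturb the loose things lying round it.

Things in the scene. Friction and masses are not known exactly. Their poses are not given: they have to be found in the camera images.
- clamp: Quick clamp fixed on a plywood board (100 x 312 x 18 mm). Origin on the bench, below the gap between handle and trigger; z up, y along the toothed bar to the release tab end (jaw and wood lie to -y), x across. Dark steel head (30 mm across, y -44 to +60 mm, top z 112 mm); on it stand two upright grips, tops at z 162 mm: fixed black handle and grey trigger
- handle_face (a point): Middle of the handle's back face (facing +y of the clamp), 148 mm above the bench: one finger goes here. The handle is 22 mm across and 16 mm thick along y
- trigger_face (a point): Middle of the trigger's outer face (facing -y of the clamp), 148 mm above the bench; moves with the trigger: the other finger goes here. 62 mm from handle_face at rest, 36.5 mm fully squeezed; squeezing moves it towards the handle. The trigger is 20 mm across, 12 mm thick
- trigger (a joint): Angle, rad: 0 at rest, 0.335 fully squeezed. Return spring 3 to 5 N at trigger_face; damped, it takes about 0.5 s to return. A pawl takes the bar along at 0.54 of trigger_face's speed: jaw push = about 1.75 x remaining finger force, less 5 N for the bar's spring. Let go, the bar drops back onto its last tooth. A free stroke gains 6 mm. Last strokes: 17 to 20 N at the fingers, over 22 is too much
- jaw_bar: Toothed steel bar (8 mm wide, z 82 to 100 mm, teeth 3 mm apart, tail below the tab) with the moving jaw (dark block 28 x 20 x 84 mm). Its y in the clamp's frame is its travel: 0 = fully open at its stop, where its own spring (4 to 5 N) takes it when released; grows as the jaw closes, 36.5 mm when firmly clamped (33.8 a tooth short). Starts at 2 to 12 mm
- jaw_pad: Rubber-faced pad (34 x 40 mm) on two pins at the front of the moving jaw, sprung at 4 N per mm of push-in. Its y relative to jaw_bar is 0 when free, as at the start, and goes negative as it is pushed in (-5 mm = 20 N on the wood); bottoms at -18 mm. With the rail home the ratchet can hold it at about -1.5 mm (6 N) or, a tooth further, -4 mm (16 N)
- pad_face (a point): Centre of the pad's face, 45 mm above the bench
- rail: Wooden rail (44 x 60 x 48 mm) whose tenon slides along y in the fixed mortise block (44 x 50 x 48 mm) against the head; a friction fit that takes about 8 N to move and stays where left. Its y in the clamp's frame is how far it has closed: 0 = 18 mm open, 18 mm = home. Starts 10 to 18 mm open
- rail_shoulder (a point): Centre of the rail's shoulder face that must close against the mortise block, 45 mm above the bench
- mortise_face (a point): Centre of the mortise block's face that the shoulder must meet, 45 mm above the bench
- tab_top (a point): Middle of the top of the release tab's thumb plate (bright steel, 22 mm across x 20 mm along the bar), 114 mm above the bench, at the back end of the clamp 58 mm behind handle_face; moves with the tab
- release_tab (a joint): Release tab angle, rad: about 0 to 0.08 at rest, 0.24 fully pressed. Press the plate straight down: 10 mm full travel, 6 mm frees the bar, 5 to 9 N under clamping load, then a hard stop. The trigger must be at rest for the bar to run free; the jaw takes about 0.7 s to spring open
- glue_bottle: Loose white glue bottle, 63 mm across, 199 mm tall, standing behind the wood; origin at its foot
- pencil: Loose pencil, 175 mm long, lying in front of the board; origin at its middle underneath
- hex_keys: Loose hex key holder, 28 x 92 x 18 mm, lying in front of the board's jaw end; origin at its middle underneath
- offcut_2: Loose hardwood offcut, 45 x 105 x 24 mm, lying behind the board; origin at its middle underneath

How it is judged:
By the outcome, as a careful person would: the job done as asked, in the order asked, and still so for the second after the job is handed in, with the robot touching nothing.
It also fails if it takes over 67 s, if anything falls off the work surface, if the arm or the gripper's body presses on something with over 40 N, if the wrist force passes 120 N, or if a joint passes its speed limit or range.

## Robot

A 6-joint arm with a two-finger parallel gripper is mounted at the origin on a cart in front of the work surface, level with it; the furniture and walls round the work are solid. World frame = base frame: x ahead of the robot, y to its left, z up, the work surface at z = 0. Lengths are in m, angles in rad, forces in N, time in s.
With the tool pointing down it reaches from about 0.35 to 0.875 m from the base axis. Payload 4.2 kg.
Tool frame: the origin (TCP) lies on the mounting face of the last link; the fingertips stand 173 mm ahead of it and the grasp point (between the pads) lies 155 mm ahead of it; z points along the fingers, y is the line along which they close (so a half turn about z gives the same grasp; the last joint's range is limited). The gripper opens to 85 mm and grips with 20 to 120 N. Pads are 22 mm wide; open, the fingers measure 114 mm over their backs; the gripper's body (76 mm by 85 mm) begins 54 mm behind the grasp point. The pads swing forward as they close: fully open they stand 13 mm farther back than shut.
Start: joints at [1.424, 0.385, 0.008, 0, -1.194, -0.259], TCP at [0.247, 0.574, 0.405] pointing down, gripper open.
Joint ranges: [-3.14, 3.14], [-1.21, 2.06], [-1.07, 1.41], [-3.16, 2.05], [-2.99, -0.16], [-3.1, 3.1]. Speed limits (rad/s): [2.79, 2.79, 3.14, 3.14, 3.14, 3.14].

## Interface

Orientations are given as a unit quaternion [w, x, y, z].
In Python, from workcell import arm, snapshot, calibration, job_done gives the robot as it stands. The module is installed in compiled form; this text tells all that it offers.
- The arm moves only by the tool play_rows, never from a script. Its argument "commands" is a list that holds one entry, the list of rows, each a list of 7 numbers: the shift along the world's x, y, z in mm, then the turn, a rotation vector about the world's x, y, z in degrees, then the finger opening in mm, from 0 to 85.4. In form: [[[x, y, z, wx, wy, wz, gripper], ...]]. A call has exactly 10 rows; each row shifts and turns the commanded pose from where the row before left it; what a row does not reach is not made up. A row lasts 1/8 s, in which the tool goes at most 62.5 mm and 10.7 degrees, less where a joint would pass 70% of its speed; a pose out of reach is approached as far as the arm can. A call with a gripper value outside its range is refused whole. The fingers move at their own pace and stop on an object; the grip force is fixed at half the most. Time passes only in rows, so rows that do not move let the fingers close, or fill a call up. It gives the time, the measured TCP pose, the force, the opening and the grip force at its end, in the units of the state.
- arm.read_state(): the state, without advancing time (a new reading comes with each control period).
- snapshot(name): name is "scene" or "top" or "wrist"; returns the picture (384x512x3 uint8, red, green, blue); there is no depth.
- calibration(name): a dict with "vertical_fov" (degrees; the focal length in pixels is half the picture's height over the tangent of half this angle, whatever the lens; pixels are square), "cx", "cy" (the principal point, pixels), "k1" (the pictures are not rectified: a ray, as slopes to the right and down, at radius r is drawn at 1 + k1 r^2 times it, then the intrinsics apply), "extrinsics" (4x4, takes a point from camera to world coordinates). Camera axes: x right, y down, z forward; pixel columns grow to the right and rows downward; lengths in m; the calibration is good to about 2 mm. A picture is of the moment at which its call begins: read the wrist's pose just before it. calibration takes no time and is no camera call; for the wrist camera it gives the pose at the moment of the call.
- job_done(): hands the job in; it is judged then, once.
The state is a dict: "t": time; "qpos": joint angles; "qd": joint speeds; "joint_torque": joint torques, N m; "position": TCP position; "eef_rot": TCP orientation; "contact_force": force on the tool from outside, world axes, zero at the start; "torque": the same for the moment, N m; "opening": finger opening in m; "finger_force": force on a finger pad.
Only numpy, scipy, OpenCV 4.12 (cv2) and the standard library are available. Lean on these libraries where they do the work, as an engineer would, in place of code of your own. Each camera call takes 0.05 s, during which the arm holds its last target. There are 200 camera calls.

## Working session

There is one attempt and no reset: what is moved stays moved. The work goes in short steps, Python scripts to look and compute and a tool call to move; the robot and the scene stay as the last step left them, time stands still between calls to the robot, and variables do not carry over. Pictures are saved under pics/ and viewed, at most 10 in all, crops included, and the job is handed in when it is done.

Besides the shell and the picture viewer there is one more tool, called after ">>>" as a command line: name --argument value ..., lists and objects as JSON in quotes. play_rows: Moves the arm, as the interface text tells. Its arguments: {"type":"object","properties":{"commands":{"type":"array","items":{"type":"array","items":{"type":"array","items":{"type":"number"}}}}},"required":["commands"]}

```bash
mkdir -p pics; cat > h.py <<'E'
import numpy as np, cv2
from workcell import arm, snapshot, calibration, job_done
def K(c):
    f=192/np.tan(np.radians(c["vertical_fov"])/2); return f
def ray(c,u,v):
    f=K(c); d=np.array([(u-c["cx"])/f,(v-c["cy"])/f]); s=d.copy()
    for _ in range(30): s=d/(1+c["k1"]*(s@s))
    E=np.array(c["extrinsics"]); return E[:3,3],E[:3,:3]@np.array([s[0],s[1],1])
def atz(c,u,v,z):
    o,d=ray(c,u,v); return o+d*(z-o[2])/d[2]
def proj(c,p):
    E=np.array(c["extrinsics"]); q=E[:3,:3].T@(np.array(p)-E[:3,3]); s=q[:2]/q[2]; s=s*(1+c["k1"]*(s@s)); return s*K(c)+[c["cx"],c["cy"]]
E
python3 - <<'E'
from h import *
for n in("scene","top"):
    im=snapshot(n); cv2.imwrite(f"pics/{n}0.png",cv2.resize(im[:,:,::-1],(800,600),interpolation=cv2.INTER_CUBIC))
    c=calibration(n); print(n,c["vertical_fov"],c["cx"],c["cy"],c["k1"],np.round(c["extrinsics"],3).tolist())
s=arm.read_state(); print(s)
E
```

```text
scene 52.22630242510072 258.33002714010644 186.0285314133292 0.04247029276098615 [[0.684, -0.516, 0.516, -0.003], [-0.73, -0.483, 0.484, -0.6], [-0.0, -0.707, -0.707, 0.757], [0.0, 0.0, 0.0, 1.0]]
top 43.20492395832481 256.6012958457506 183.1972581737431 0.04136227322865968 [[0.008, -0.986, 0.165, 0.276], [-1.0, -0.01, -0.007, -0.146], [0.009, -0.165, -0.986, 1.17], [0.0, 0.0, 0.0, 1.0]]
{'t': 0.1, 'qpos': array([ 1.42361085e+00,  3.85474563e-01,  6.78334854e-03, -4.27922793e-04,
       -1.19405803e+00, -2.58592101e-01]), 'qd': array([-0.00070538, -0.00057266,  0.00190056,  0.00085323, -0.00038436,
       -0.0004832 ]), 'joint_torque': array([-3.07963674e-04, -3.93320775e+01,  1.88928688e+01,  4.19789091e+00,
       -2.58214372e-03,  7.54017329e-07]), 'position': array([0.24660984, 0.57408966, 0.40374295]), 'eef_rot': array([ 9.86015715e-04,  9.79472186e-01, -2.01576895e-01, -1.44206954e-04]), 'contact_force': array([ 0.02812097, -0.20872362, -0.60271135]), 'torque': array([-0.04906317,  0.01718904,  0.02496432]), 'finger_force': 0.0, 'opening': 0.08564215313252836}
```

View pics/scene0.png

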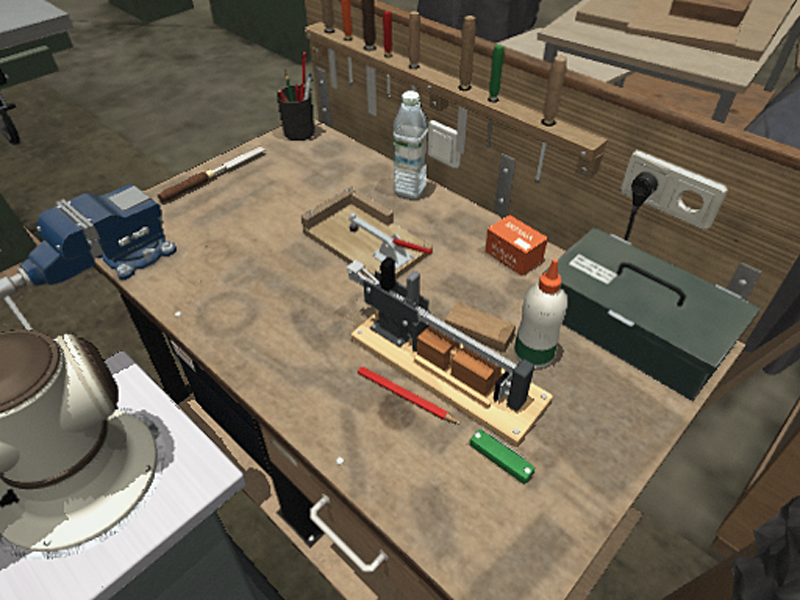

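View pics/top0.png

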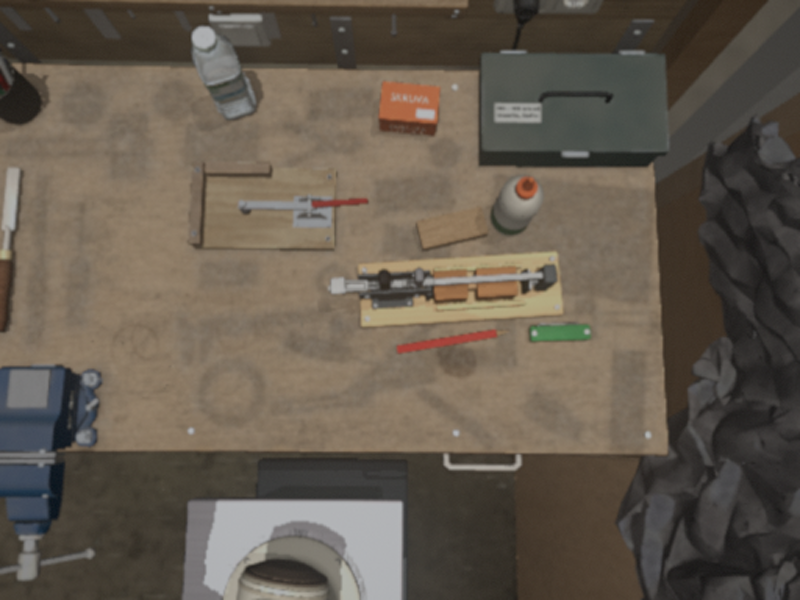

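The clamp lies in the middle of the top view, with the tab at (338,285), handle top (384,279), trigger top (419,274) and jaw (546,276). The board corners are (358,263), (557,253), (563,314) and (361,327), all in 800-px coordinates. Next I turn these into positions.

```bash
python3 - <<'E'
from h import *
c=calibration("top"); a=.64
P=[atz(c,u*a,v*a,.018) for u,v in((358,263),(557,253),(563,314),(361,327))]
for p in P: print(np.round(p,4))
print("center",np.mean(P,0))
yd=(P[0]+P[3]-P[1]-P[2]); print("yaw of +y from world y",np.degrees(np.arctan2(-yd[0],yd[1])))
for n,u,v,z in(("handle",384,279,.162),("trig",419,274,.162),("tab",338,285,.114),("jaw",546,276,.1)): print(n,np.round(atz(c,u*a,v*a,z),4))
im=snapshot("top"); 
cv2.imwrite("pics/topc.png",cv2.resize(im[150:215,200:300,::-1],(800,520),interpolation=cv2.INTER_CUBIC))
c=calibration("wrist");print(np.round(c["extrinsics"],3).tolist(),c["vertical_fov"])
E
```

```text
[ 0.5049 -0.088   0.018 ]
[ 0.5238 -0.3969  0.018 ]
[ 0.4283 -0.4036  0.018 ]
[ 0.4054 -0.0944  0.018 ]
center [ 0.465588  -0.2457143  0.018    ]
yaw of +y from world y 3.8693619320156785
handle [ 0.4547 -0.1308  0.162 ]
trig [ 0.462  -0.1781  0.162 ]
tab [ 0.4539 -0.0652  0.114 ]
jaw [ 0.4723 -0.3624  0.1   ]
[[-0.394, -0.885, -0.247, 0.309], [-0.919, 0.38, 0.104, 0.547], [0.002, 0.268, -0.963, 0.373], [0.0, 0.0, 0.0, 1.0]] 71.39203970602895
```

View pics/topc.png

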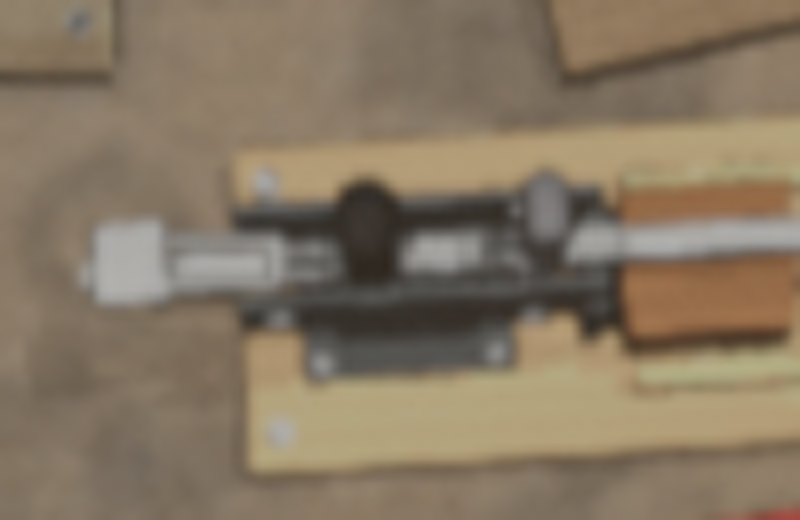

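The crop shows the handle top at about (368,205), the trigger top at (546,200) and the tab plate at (130,262). The gap centre is near (0.458, −0.153), with yaw about 3.9°. I'll move above it.

>>> play_rows --commands '[[[8,-20,3,0,0,1.4,85],[15,-40,3,0,0,1.4,85],[15,-42,3,0,0,1.4,85],[15,-42,3,0,0,1.4,85],[15,-42,3,0,0,1.4,85],[15,-42,3,0,0,1.4,85],[15,-42,3,0,0,1.4,85],[15,-42,0,0,0,1.4,85],[15,-42,0,0,0,1.4,85],[15,-42,0,0,0,1.4,85]]]'

```text
t: 1.4
position: [0.3898, 0.1767, 0.4257]
eef_rot: [-0.0, 0.997, -0.08, 0.0]
contact_force: [0.8, 0.2, 0.2]
opening: 0.0851
finger_force: 0.0
```

>>> play_rows --commands '[[[10,-42,0,0,0,1.4,85],[10,-42,0,0,0,1.4,85],[10,-42,-3,0,0,1.4,85],[10,-42,-3,0,0,1.4,85],[10,-42,-3,0,0,1.4,85],[8,-42,-3,0,0,1.4,85],[5,-42,-3,0,0,1.4,85],[5,-37,-3,0,0,1.4,85],[0,0,0,0,0,1.9,85],[0,0,0,0,0,0,85]]]'

```text
t: 2.65
position: [0.4575, -0.1527, 0.4075]
eef_rot: [-0.0, 0.999, 0.033, -0.0]
contact_force: [-0.8, 0.3, 0.1]
opening: 0.085
finger_force: 0.0
```

```bash
python3 - <<'E'
from h import *
s=arm.read_state(); c=calibration("wrist"); im=snapshot("wrist")
cv2.imwrite("pics/w1.png",cv2.resize(im[:,:,::-1],(800,600),interpolation=cv2.INTER_CUBIC))
from scipy.spatial.transform import Rotation as R
q=s["eef_rot"];print(s["t"],s["position"],R.from_quat(np.r_[q[1:],q[0]]).as_matrix().round(3),s["contact_force"],s["qpos"])
np.save("c1.npy",c,allow_pickle=True)
E
```

```text
2.65 [ 0.45749612 -0.15269562  0.40748676] [[ 0.998  0.067 -0.001]
 [ 0.067 -0.998  0.   ]
 [-0.001 -0.    -1.   ]] [-0.84210247  0.31970809  0.10905925] [ 1.55042152e-02  1.38037456e-01 -3.24727157e-01 -2.68665224e-04
 -1.10861738e+00  1.62203416e+00]
```

View pics/w1.png

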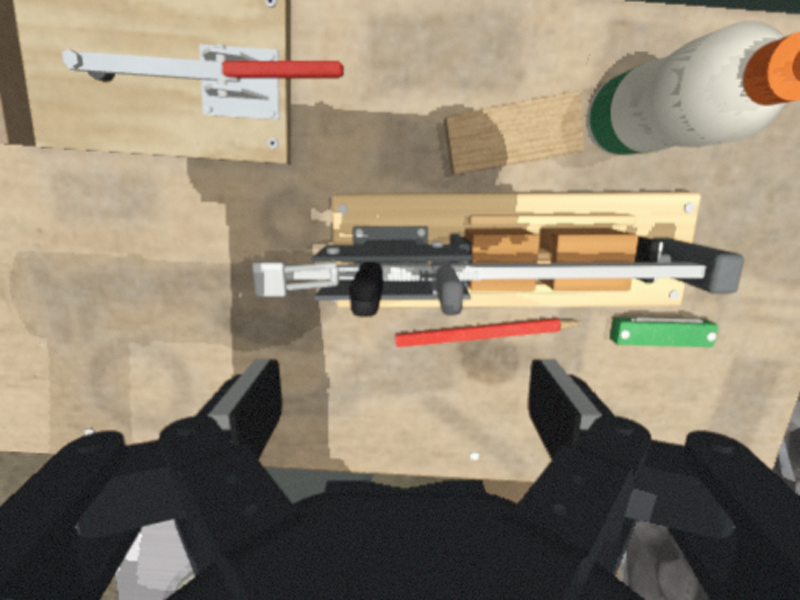

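The wrist view shows the board edges level in the picture, so the yaw is right. The tab plate is at (270,278), the handle top about (366,300), the trigger top about (452,298), and the fingers are at (265,400) and (545,400).

```bash
python3 - <<'E'
from h import *
c=np.load("c1.npy",allow_pickle=True).item(); a=.64
A=np.radians(3.87); ex=np.array([np.cos(A),np.sin(A)]); ey=np.array([-np.sin(A),np.cos(A)])
o=np.array([.4575,-.1527])
for n,u,v,z in(("handle",366,300,.162),("trig",452,298,.162),("tab",270,278,.114),("jaw",722,272,.1),("b0",333,193,.018),("b1",700,193,.018),("b2",682,304,.018),("railshoulder",545,262,.06),("mort",538,262,.06),("pencil",480,333,.004),("keys",665,332,.01)):
    p=atz(c,u*a,v*a,z)[:2]; print(n,np.round(p,4),"rel tcp in clamp axes mm",np.round(1e3*np.array([(p-o)@ex,(p-o)@ey]),1))
im=snapshot("wrist"); cv2.imwrite("pics/w1c.png",cv2.resize(im[120:210,160:310,::-1],(800,480),interpolation=cv2.INTER_CUBIC))
E
```

```text
handle [ 0.4606 -0.1321] rel tcp in clamp axes mm [ 4.5 20.3]
trig [ 0.4648 -0.1779] rel tcp in clamp axes mm [  5.6 -25.7]
tab [ 0.4568 -0.066 ] rel tcp in clamp axes mm [ 5.1 86.6]
jaw [ 0.4779 -0.3676] rel tcp in clamp axes mm [   5.9 -215.8]
b0 [ 0.5084 -0.0897] rel tcp in clamp axes mm [55.1 59.4]
b1 [ 0.5292 -0.3959] rel tcp in clamp axes mm [  55.1 -247.5]
b2 [ 0.4325 -0.4047] rel tcp in clamp axes mm [ -42.  -249.7]
railshoulder [ 0.4696 -0.2607] rel tcp in clamp axes mm [   4.8 -108.6]
mort [ 0.4692 -0.2553] rel tcp in clamp axes mm [   4.8 -103.2]
pencil [ 0.3875 -0.2297] rel tcp in clamp axes mm [-75.  -72.1]
keys [ 0.4023 -0.4012] rel tcp in clamp axes mm [ -71.8 -244.2]
```

View pics/w1c.png

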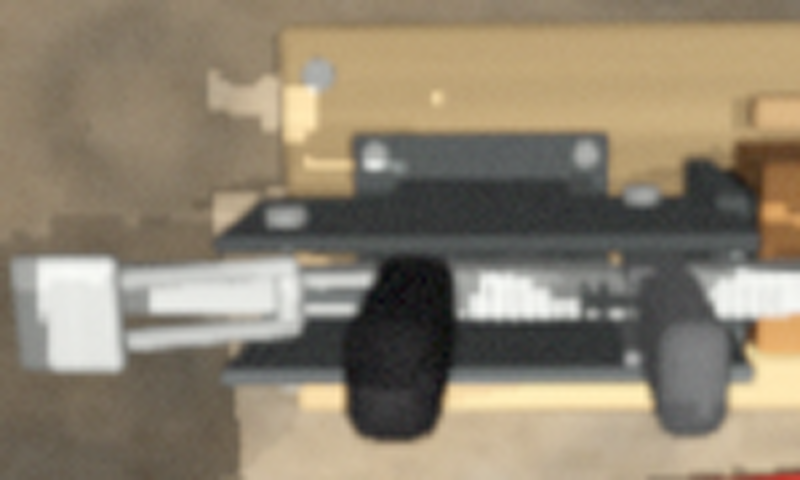

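The crop shows the handle top centred at about (395,372), the trigger top at (692,372) and the tab plate at (81,313).

```bash
python3 - <<'E'
from h import *
c=np.load("c1.npy",allow_pickle=True).item()
A=np.radians(3.87); ex=np.array([np.cos(A),np.sin(A)]); ey=np.array([-np.sin(A),np.cos(A)])
o=np.array([.4575,-.1527])
for n,u,v,z in(("handle",395,372,.162),("trig",692,372,.162),("trigL",658,372,.162),("trigR",727,372,.162),("hL",347,372,.162),("tab",81,313,.114)):
    p=atz(c,160+u/5.333,120+v/5.333,z)[:2]; print(n,np.round(p,4),np.round(1e3*np.array([(p-o)@ex,(p-o)@ey]),1))
E
```

```text
handle [ 0.4625 -0.1319] [ 6.4 20.4]
trig [ 0.4657 -0.1782] [  6.4 -26. ]
trigL [ 0.4653 -0.1729] [  6.4 -20.7]
trigR [ 0.466  -0.1837] [  6.4 -31.5]
hL [ 0.462  -0.1244] [ 6.4 27.9]
tab [ 0.4561 -0.0684] [ 4.3 84.2]
```

>>> play_rows --commands '[[[5,-2,-7,0,0,0,85],[0,0,-15,0,0,0,85],[0,0,-20,0,0,0,85],[0,0,-20,0,0,0,85],[0,0,-20,0,0,0,85],[0,0,-15,0,0,0,85],[0,0,-10,0,0,0,85],[0,0,0,0,0,0,68],[0,0,0,0,0,0,68],[0,0,0,0,0,0,68]]]'

```text
t: 4.0
position: [0.4628, -0.1547, 0.3013]
eef_rot: [0.0, 0.999, 0.034, 0.001]
contact_force: [0.3, 1.2, -0.0]
opening: 0.0676
finger_force: 0.0
```

```bash
python3 - <<'E'
from h import *
s=arm.read_state(); c=calibration("wrist"); im=snapshot("wrist"); np.save("c2.npy",c,allow_pickle=True)
cv2.imwrite("pics/w2.png",cv2.resize(im[:,:,::-1],(800,600),interpolation=cv2.INTER_CUBIC))
print(s["t"],s["position"],s["contact_force"],s["opening"],s["finger_force"])
E
```

```text
4.0 [ 0.46284834 -0.15474774  0.30129135] [ 0.33081828  1.20947039 -0.04397772] 0.06763073611014853 0.0
```

View pics/w2.png

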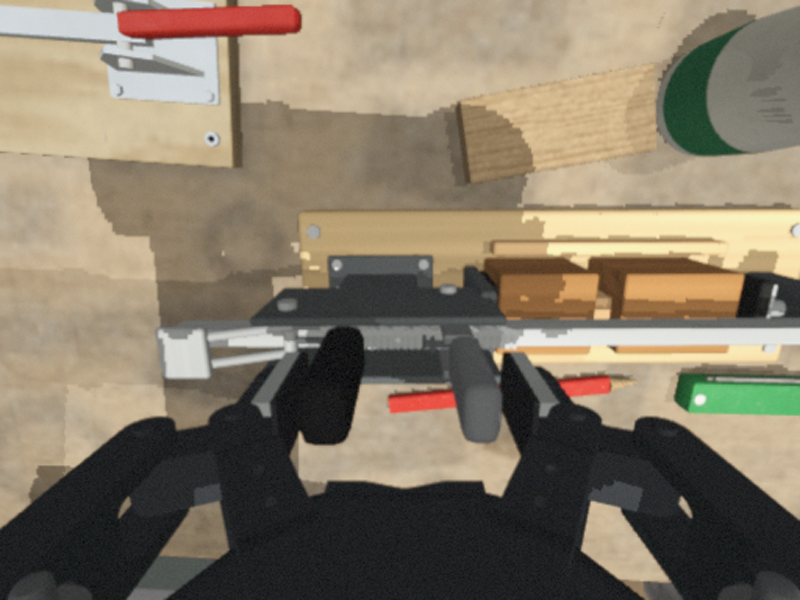

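The fingers straddle both grips evenly: the handle is at (330,400) between the finger at (280,400) and the trigger, and the trigger is at (475,400) against the finger at (515,400). First stroke.

>>> play_rows --commands '[[[0,0,0,0,0,0,62],[0,1,0,0,0,0,60],[0,1.5,0,0,0,0,57],[-0.3,1.5,0,0,0,0,54],[0,1.5,0,0,0,0,51],[-0.3,1.5,0,0,0,0,48],[0,1.5,0,0,0,0,45],[-0.3,1.5,0,0,0,0,42],[0,1.5,0,0,0,0,39],[0,1,0,0,0,0,37]]]'

```text
t: 5.3
position: [0.4621, -0.1417, 0.3044]
eef_rot: [0.001, 0.999, 0.035, 0.001]
contact_force: [-7.1, 4.1, 19.0]
opening: 0.0393
finger_force: 55.2
```

```bash
cat > look.py <<'E'
from h import *
import sys
s=arm.read_state(); c=calibration("wrist"); im=snapshot("wrist"); np.save("c_%s.npy"%sys.argv[1],c,allow_pickle=True)
np.save("im_%s.npy"%sys.argv[1],im)
cv2.imwrite("pics/%s.png"%sys.argv[1],cv2.resize(im[:,:,::-1],(800,600),interpolation=cv2.INTER_CUBIC))
print(s["t"],s["position"].round(4),s["contact_force"].round(1),s["opening"],s["finger_force"])
E
python3 look.py w3
```

```text
5.3 [ 0.4621 -0.1417  0.3044] [-7.1  4.1 19. ] 0.039283077048430246 55.222393716685474
```

View pics/w3.png

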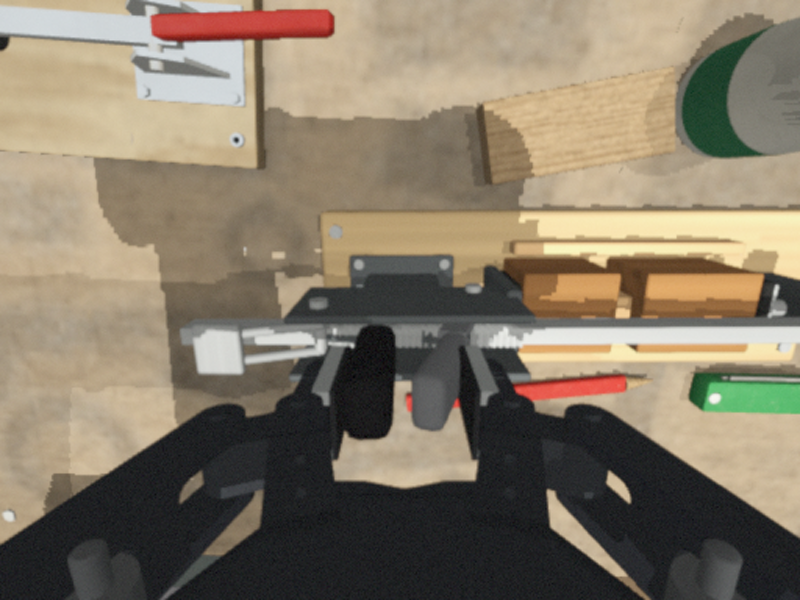

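The fingers have the trigger fully squeezed: the grips are close together at (370,390) and (437,390). The rail gap is still open at about (625,300). I'll release and let the trigger return.

>>> play_rows --commands '[[[0,-3,0,0,0,0,46],[0.3,-4,0,0,0,0,54],[0.3,-4,0,0,0,0,62],[0.2,-2,0,0,0,0,67],[0,0,0,0,0,0,67],[0,0,0,0,0,0,67],[0,0,0,0,0,0,67],[0,0,0,0,0,0,67],[0,0,0,0,0,0,66],[0,0,0,0,0,0,65]]]'

```text
t: 6.6
position: [0.4625, -0.1548, 0.3008]
eef_rot: [-0.0, 0.999, 0.034, 0.0]
contact_force: [-0.9, 3.7, 2.6]
opening: 0.0649
finger_force: 2.3
```

```bash
python3 look.py w4; python3 - <<'E'
from h import *
im=np.load("im_w4.npy"); i2=np.load("im_w3.npy"); s=snapshot("scene")
a=lambda x:cv2.resize(x[:,:,::-1],(800,296),interpolation=cv2.INTER_CUBIC)
cv2.imwrite("pics/cmp.png",np.vstack([a(i2[130:240,215:512]),a(im[130:240,215:512])]))
np.save("im_s4.npy",s)
E
```

```text
6.6 [ 0.4625 -0.1548  0.3008] [-0.9  3.7  2.6] 0.06492557869284533 2.308908775448799
```

View pics/cmp.png

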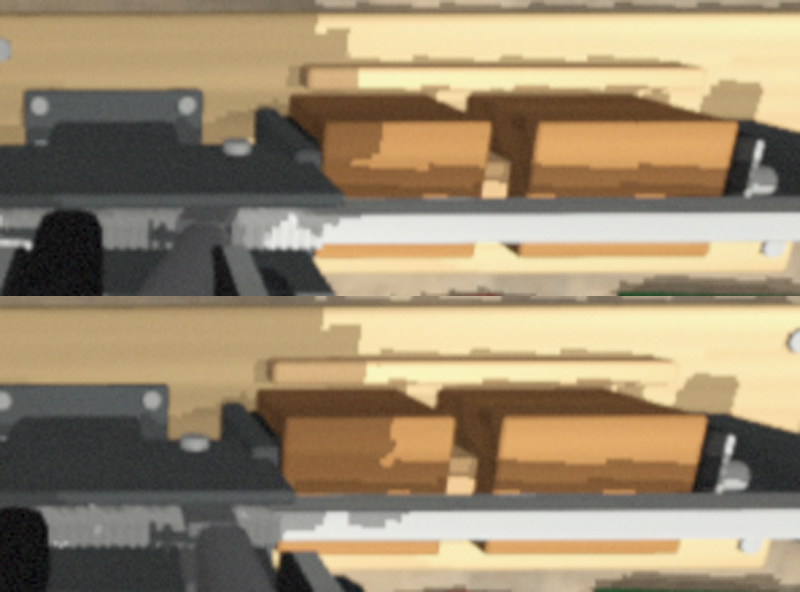

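The comparison shows the rail right edge at 707 and the mortise edge at 453 in the lower strip. The gap is still about 13 mm, and the jaw pin has moved about 6 mm nearer. From here I'll track the jaw and rail numerically with the scene camera.

```bash
cat > track.py <<'E'
from h import *
import sys
A=np.radians(3.87); ex=np.array([np.cos(A),np.sin(A),0]); ey=np.array([-np.sin(A),np.cos(A),0])
# clamp origin: handle_face at +28.7 along ey from (0.4575,-0.1527)+5ex
base=np.array([.4575,-.1527,0])+.005*ex
def up(im): return cv2.cvtColor(cv2.resize(im,(800,600),interpolation=cv2.INTER_CUBIC),cv2.COLOR_RGB2GRAY)
def track(ref,cur,name,box,pt,srch=50):
    c=calibration(name); x0,y0,x1,y1=box
    d=(proj(c,pt+.01*ey)-proj(c,pt))/.64/10   # px(800)/mm
    best=[]
    for mm in np.arange(-3,34,.1):
        M=np.float32([[1,0,d[0]*mm],[0,1,d[1]*mm]])
        w=cv2.warpAffine(cur,M,(800,600),flags=cv2.INTER_CUBIC|cv2.WARP_INVERSE_MAP)
        a=ref[y0:y1,x0:x1].astype(float).ravel(); b=w[y0:y1,x0:x1].astype(float).ravel()
        best.append((np.corrcoef(a,b)[0,1],mm))
    return max(best),d
if __name__=="__main__":
    for name,boxes in (("scene",{"jaw":((508,360,533,402),base+[0,0,.09]-.22*ey),"rail":((456,352,496,388),base+[0,0,.06]-.14*ey)}),
                       ("top",{"jaw":((534,262,556,290),base+[0,0,.1]-.22*ey)})):
        ref=cv2.cvtColor(cv2.imread(f"pics/{name}0.png"),cv2.COLOR_BGR2GRAY)
        cur=up(snapshot(name))
        for k,(b,p) in boxes.items():
            (r,mm),d=track(ref,cur,name,b,p); print(name,k,"moved mm",round(mm,1),"corr",round(r,3),"px/mm",d.round(2))
E
python3 track.py
```

```text
scene jaw moved mm 8.8 corr 0.973 px/mm [-0.64 -0.38]
scene rail moved mm 0.3 corr 0.983 px/mm [-0.57 -0.34]
top jaw moved mm 8.6 corr 0.989 px/mm [-0.69  0.04]
```

>>> play_rows --commands '[[[0,1.5,0.5,0,0,0,62],[0,1.5,0.5,0,0,0,59],[0,1.5,0.5,0,0,0,56],[-0.3,1.5,0.5,0,0,0,53],[0,1.5,0.5,0,0,0,50],[-0.3,1.5,0.5,0,0,0,47],[0,1.5,0.5,0,0,0,44],[-0.3,1.5,0.5,0,0,0,42],[0,0.5,0,0,0,0,41],[0,0,0,0,0,0,41]]]'

```text
t: 8.05
position: [0.4618, -0.1429, 0.3051]
eef_rot: [0.0, 0.999, 0.034, 0.0]
contact_force: [-2.1, 3.6, 5.7]
opening: 0.0414
finger_force: 17.6
```

```bash
python3 track.py; python3 -c "
from h import *
s=arm.read_state();print(s['t'],s['position'],s['opening'],s['finger_force'],s['contact_force'])"
```

```text
scene jaw moved mm 15.7 corr 0.951 px/mm [-0.64 -0.38]
scene rail moved mm 2.9 corr 0.957 px/mm [-0.57 -0.34]
top jaw moved mm 15.7 corr 0.984 px/mm [-0.69  0.04]
8.15 [ 0.46180188 -0.14290423  0.30513847] 0.04130165246905441 17.65043244813569 [-2.45732555  3.2692869   6.42927112]
```

>>> play_rows --commands '[[[0,-3,-1,0,0,0,47],[0.3,-4,-1,0,0,0,55],[0.3,-3,-1,0,0,0,62],[0,-2,-1,0,0,0,67],[0,0,0,0,0,0,67],[0,0,0,0,0,0,67],[0,0,0,0,0,0,67],[0,0,0,0,0,0,67],[0,0,0,0,0,0,66],[0,0,0,0,0,0,65]]]'

```text
t: 9.4
position: [0.4623, -0.1546, 0.3008]
eef_rot: [-0.0, 0.999, 0.034, 0.0]
contact_force: [-1.3, 1.0, 0.8]
opening: 0.0649
finger_force: 0.5
```

```bash
python3 track.py; python3 -c "
from h import *
s=arm.read_state();print(s['t'],s['position'],s['opening'],s['finger_force'],s['contact_force'])"
```

```text
scene jaw moved mm 14.4 corr 0.977 px/mm [-0.64 -0.38]
scene rail moved mm 2.9 corr 0.956 px/mm [-0.57 -0.34]
top jaw moved mm 14.4 corr 0.985 px/mm [-0.69  0.04]
9.5 [ 0.46230902 -0.15466302  0.30077392] 0.06534753431183866 0.6014497764408588 [-0.23235793  1.00885877 -0.05421987]
```

>>> play_rows --commands '[[[0,1.5,0.5,0,0,0,62],[0,1.5,0.5,0,0,0,59],[0,1.5,0.5,0,0,0,56],[-0.3,1.5,0.5,0,0,0,53],[0,1.5,0.5,0,0,0,50],[-0.3,1.5,0.5,0,0,0,47],[0,1.5,0.5,0,0,0,44],[-0.3,1.5,0.5,0,0,0,42],[0,0.5,0,0,0,0,41],[0,0,0,0,0,0,41]]]'

```text
t: 10.75
position: [0.4616, -0.1427, 0.305]
eef_rot: [0.0, 0.999, 0.034, 0.0]
contact_force: [-1.3, -4.2, 5.4]
opening: 0.0416
finger_force: 14.4
```

```bash
python3 track.py; python3 -c "
from h import *
s=arm.read_state();print(s['t'],s['position'],s['opening'],s['finger_force'],s['contact_force'])"
```

```text
scene jaw moved mm 21.6 corr 0.963 px/mm [-0.64 -0.38]
scene rail moved mm 9.0 corr 0.962 px/mm [-0.57 -0.34]
top jaw moved mm 21.7 corr 0.981 px/mm [-0.69  0.04]
10.85 [ 0.46155626 -0.14269925  0.30498693] 0.0407589727610916 13.909257747000083 [-0.45546302 -4.77193121  5.30120878]
```

>>> play_rows --commands '[[[0,-3,-1,0,0,0,47],[0.3,-4,-1,0,0,0,55],[0.3,-3,-1,0,0,0,62],[0,-2,-1,0,0,0,67],[0,0,0,0,0,0,67],[0,0,0,0,0,0,67],[0,0,0,0,0,0,67],[0,0,0,0,0,0,67],[0,0,0,0,0,0,66],[0,0,0,0,0,0,65]]]'

```text
t: 12.1
position: [0.462, -0.1543, 0.3007]
eef_rot: [0.0, 0.999, 0.034, 0.0]
contact_force: [0.4, 0.6, -0.5]
opening: 0.065
finger_force: 0.0
```

```bash
python3 track.py; python3 look.py w5; python3 -c "
from h import *
a=lambda x:cv2.resize(x[:,:,::-1],(800,296),interpolation=cv2.INTER_CUBIC)
cv2.imwrite('pics/cmp2.png',a(np.load('im_w5.npy')[130:240,215:512]))"
```

```text
scene jaw moved mm 20.2 corr 0.968 px/mm [-0.64 -0.38]
scene rail moved mm 9.0 corr 0.96 px/mm [-0.57 -0.34]
top jaw moved mm 20.2 corr 0.977 px/mm [-0.69  0.04]
12.2 [ 0.462  -0.1543  0.3007] [-0.1  0.1 -0.6] 0.06496834416873992 0.0
```

View pics/cmp2.png

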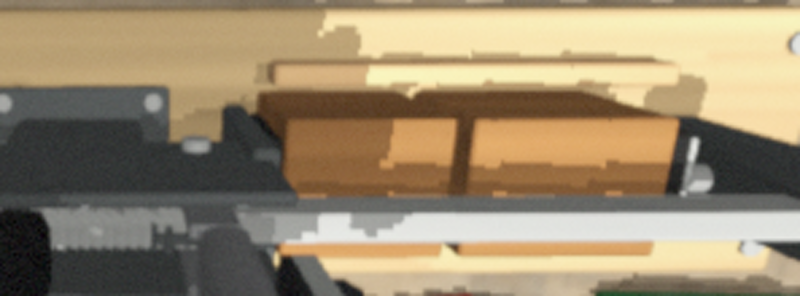

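The gap has shrunk to about 15 px, or 4.3 mm (mortise edge 457, rail edge 472). One more full stroke should bring the rail home on the 6 N tooth; the careful one comes after that.

>>> play_rows --commands '[[[0,1.5,0.5,0,0,0,62],[0,1.5,0.5,0,0,0,59],[0,1.5,0.5,0,0,0,56],[-0.3,1.5,0.5,0,0,0,53],[0,1.5,0.5,0,0,0,50],[-0.3,1.5,0.5,0,0,0,47],[0,1,0.3,0,0,0,45],[0,0.5,0.2,0,0,0,44],[-0.2,0.5,0,0,0,0,43],[0,0,0,0,0,0,43]]]'

```text
t: 13.5
position: [0.4613, -0.1437, 0.3043]
eef_rot: [0.0, 0.999, 0.034, 0.0]
contact_force: [-1.2, -5.9, 3.1]
opening: 0.0432
finger_force: 12.7
```

```bash
python3 track.py; python3 -c "
from h import *
s=arm.read_state();print(s['t'],s['position'],s['opening'],s['finger_force'],s['contact_force'])"
```

```text
scene jaw moved mm 26.3 corr 0.937 px/mm [-0.64 -0.38]
scene rail moved mm 14.3 corr 0.96 px/mm [-0.57 -0.34]
top jaw moved mm 26.5 corr 0.978 px/mm [-0.69  0.04]
13.6 [ 0.46130249 -0.1436928   0.30430918] 0.04326377116938008 12.708008657209575 [-0.77698389 -6.39829559  4.01731037]
```

>>> play_rows --commands '[[[0,0.5,0,0,0,0,42],[0,0.5,0,0,0,0,41],[0,0,0,0,0,0,41],[0,-3,-0.5,0,0,0,47],[0.2,-4,-1,0,0,0,55],[0.3,-4,-1,0,0,0,62],[0,-2,-0.5,0,0,0,67],[0,0,0,0,0,0,67],[0,0,0,0,0,0,67],[0,0,0,0,0,0,67]]]'

```text
t: 14.85
position: [0.4617, -0.1552, 0.3012]
eef_rot: [-0.0, 0.999, 0.034, 0.0]
contact_force: [0.0, -0.5, 0.2]
opening: 0.067
finger_force: 0.0
```

>>> play_rows --commands '[[[0,0,0,0,0,0,67],[0,0,0,0,0,0,66],[0,1,0.5,0,0,0,63],[0,1.5,0.5,0,0,0,60],[-0.3,1.5,0.5,0,0,0,57],[0,1.5,0.5,0,0,0,54],[0,1.0,0.3,0,0,0,52],[-0.3,1.0,0.3,0,0,0,50],[0,0,0,0,0,0,50],[0,0,0,0,0,0,50]]]'

```text
t: 16.1
position: [0.4612, -0.1476, 0.3043]
eef_rot: [-0.0, 0.999, 0.034, 0.0]
contact_force: [-2.9, 5.8, 6.1]
opening: 0.0506
finger_force: 20.1
```

```bash
python3 track.py; python3 -c "
from h import *
s=arm.read_state();print(s['t'],s['position'],s['opening'],s['finger_force'],s['contact_force'])"
```

```text
scene jaw moved mm 27.0 corr 0.921 px/mm [-0.64 -0.38]
scene rail moved mm 14.4 corr 0.96 px/mm [-0.57 -0.34]
top jaw moved mm 27.5 corr 0.974 px/mm [-0.69  0.04]
16.2 [ 0.46118911 -0.14756007  0.30435964] 0.05062016162179764 20.14751489215996 [-1.68594403  5.82201423  5.91360091]
```

>>> play_rows --commands '[[[0,0.4,0.2,0,0,0,49.5],[0,0.4,0,0,0,0,49],[0,0,0,0,0,0,49],[0,0,0,0,0,0,49],[0,0,0,0,0,0,49],[0,0,0,0,0,0,49],[0,0,0,0,0,0,49],[0,0,0,0,0,0,49],[0,0,0,0,0,0,49],[0,0,0,0,0,0,49]]]'

```text
t: 17.45
position: [0.4612, -0.147, 0.3045]
eef_rot: [0.0, 0.999, 0.034, 0.0]
contact_force: [-1.7, 3.8, 5.2]
opening: 0.0493
finger_force: 20.6
```

```bash
python3 track.py; python3 -c "
from h import *
s=arm.read_state();print(s['t'],s['position'],s['opening'],s['finger_force'],s['contact_force'])"
```

```text
scene jaw moved mm 27.3 corr 0.909 px/mm [-0.64 -0.38]
scene rail moved mm 14.4 corr 0.96 px/mm [-0.57 -0.34]
top jaw moved mm 28.0 corr 0.973 px/mm [-0.69  0.04]
17.55 [ 0.46116681 -0.14700797  0.3045249 ] 0.04930264133600999 20.61240844312124 [-2.02179667  3.36602454  5.78317387]
```

>>> play_rows --commands '[[[0,-2,-0.5,0,0,0,53],[0.3,-4,-1,0,0,0,60],[0.2,-2.5,-1,0,0,0,67],[0,0,-0.5,0,0,0,67],[0,0,0,0,0,0,67],[0,0,0,0,0,0,67],[0,0,0,0,0,0,67],[0,0,0,0,0,0,67],[0,0,0,0,0,0,67],[0,0,0,0,0,0,67]]]'

```text
t: 18.8
position: [0.4616, -0.1555, 0.301]
eef_rot: [0.0, 0.999, 0.034, 0.0]
contact_force: [0.8, -1.2, -0.3]
opening: 0.067
finger_force: 0.0
```

```bash
python3 track.py; python3 look.py w6; python3 -c "
from h import *
a=lambda x:cv2.resize(x[:,:,::-1],(800,296),interpolation=cv2.INTER_CUBIC)
cv2.imwrite('pics/cmp3.png',a(np.load('im_w6.npy')[130:240,215:512]))"
```

```text
scene jaw moved mm 25.8 corr 0.945 px/mm [-0.64 -0.38]
scene rail moved mm 14.5 corr 0.959 px/mm [-0.57 -0.34]
top jaw moved mm 26.0 corr 0.974 px/mm [-0.69  0.04]
18.9 [ 0.4616 -0.1555  0.301 ] [-0.2  0.4  0.3] 0.06732080313446769 0.0
```

The jaw fell back to 26.0 mm tracked, the 6 N tooth. The next tooth is at about 28.9 and the 24 N limit is at about 30.5, so I'll approach in small steps.

>>> play_rows --commands '[[[0,1.5,0.5,0,0,0,63],[0,1.5,0.5,0,0,0,60],[-0.3,1.5,0.5,0,0,0,57],[0,1.5,0.5,0,0,0,54],[0,1.0,0.5,0,0,0,52],[-0.3,1.0,0.3,0,0,0,50],[0,0.7,0.2,0,0,0,49],[0,0.5,0,0,0,0,48],[0,0,0,0,0,0,48],[0,0,0,0,0,0,48]]]'

```text
t: 20.2
position: [0.4611, -0.1465, 0.3045]
eef_rot: [0.0, 0.999, 0.034, 0.0]
contact_force: [-1.5, 1.8, 6.0]
opening: 0.048
finger_force: 20.9
```

```bash
python3 track.py; python3 -c "
from h import *
s=arm.read_state();print(s['t'],s['position'],s['opening'],s['finger_force'],s['contact_force'])"
```

```text
scene jaw moved mm 28.0 corr 0.884 px/mm [-0.64 -0.38]
scene rail moved mm 14.3 corr 0.96 px/mm [-0.57 -0.34]
top jaw moved mm 28.6 corr 0.979 px/mm [-0.69  0.04]
20.3 [ 0.46114828 -0.14646705  0.30455299] 0.048419917434558694 20.946328828576952 [-1.26619284  1.44048901  7.18721292]
```

>>> play_rows --commands '[[[0,0.2,0.2,0,0,0,47.7],[0,0.2,0.2,0,0,0,47.4],[0,0,0,0,0,0,47.4],[0,0,0,0,0,0,47.4],[0,0,0,0,0,0,47.4],[0,0,0,0,0,0,47.4],[0,0,0,0,0,0,47.4],[0,0,0,0,0,0,47.4],[0,0,0,0,0,0,47.4],[0,0,0,0,0,0,47.4]]]'

```text
t: 21.55
position: [0.4611, -0.1461, 0.3046]
eef_rot: [0.0, 0.999, 0.034, 0.0]
contact_force: [-2.0, 0.4, 4.9]
opening: 0.0479
finger_force: 19.9
```

```bash
python3 track.py; python3 -c "
from h import *
s=arm.read_state();print(s['t'],s['position'],s['opening'],s['finger_force'],s['contact_force'])"
```

```text
scene jaw moved mm 28.6 corr 0.875 px/mm [-0.64 -0.38]
scene rail moved mm 14.4 corr 0.959 px/mm [-0.57 -0.34]
top jaw moved mm 28.8 corr 0.981 px/mm [-0.69  0.04]
21.65 [ 0.46113646 -0.14613234  0.30464386] 0.04804624814496843 19.94745727046393 [-1.03636911 -0.53946714  4.64775528]
```

>>> play_rows --commands '[[[0,0.2,0.2,0,0,0,47.0],[0,0.2,0,0,0,0,46.7],[0,0,0,0,0,0,46.7],[0,0,0,0,0,0,46.7],[0,0,0,0,0,0,46.7],[0,0,0,0,0,0,46.7],[0,0,0,0,0,0,46.7],[0,0,0,0,0,0,46.7],[0,0,0,0,0,0,46.7],[0,0,0,0,0,0,46.7]]]'

```text
t: 22.9
position: [0.4611, -0.1457, 0.3047]
eef_rot: [0.0, 0.999, 0.034, 0.0]
contact_force: [-0.2, -5.2, 5.1]
opening: 0.0467
finger_force: 17.2
```

```bash
python3 track.py; python3 -c "
from h import *
s=arm.read_state();print(s['t'],s['position'],s['opening'],s['finger_force'],s['contact_force'])"
```

```text
scene jaw moved mm 29.3 corr 0.879 px/mm [-0.64 -0.38]
scene rail moved mm 14.4 corr 0.959 px/mm [-0.57 -0.34]
top jaw moved mm 29.3 corr 0.976 px/mm [-0.69  0.04]
23.0 [ 0.46109427 -0.14570017  0.30473779] 0.04682687007427486 17.149980061221868 [ 0.90910176 -5.51608237  4.95871036]
```

>>> play_rows --commands '[[[0,-2,-0.5,0,0,0,51],[0.3,-4,-1,0,0,0,58],[0.2,-3.5,-1,0,0,0,65],[0,-0.5,-0.5,0,0,0,70],[0,0,0,0,0,0,75],[0,0,0,0,0,0,75],[0,0,0,0,0,0,75],[0,0,0,0,0,0,75],[0,0,0,0,0,0,75],[0,0,0,0,0,0,75]]]'

```text
t: 24.25
position: [0.4615, -0.1555, 0.3017]
eef_rot: [-0.0, 0.999, 0.034, 0.0]
contact_force: [0.1, -0.8, -0.6]
opening: 0.0751
finger_force: 0.0
```

```bash
python3 track.py; python3 look.py w7; python3 -c "
from h import *
a=lambda x:cv2.resize(x[:,:,::-1],(800,296),interpolation=cv2.INTER_CUBIC)
cv2.imwrite('pics/cmp4.png',np.vstack([a(np.load('im_w6.npy')[130:240,215:512]),a(np.load('im_w7.npy')[130:240,215:512])]))"
```

```text
scene jaw moved mm 28.4 corr 0.874 px/mm [-0.64 -0.38]
scene rail moved mm 14.4 corr 0.959 px/mm [-0.57 -0.34]
top jaw moved mm 28.8 corr 0.981 px/mm [-0.69  0.04]
24.35 [ 0.4615 -0.1555  0.3016] [-0.4 -0.3 -0.1] 0.07493115936393811 0.0
```

The jaw is latched at 28.8 mm tracked, the 16 N tooth, with the rail home. Next I lift off and move over the tab with the fingers closed.

>>> play_rows --commands '[[[0,0,8,0,0,0,78],[0,0,16,0,0,0,78],[0,0,20,0,0,0,78],[0,0,16,0,0,0,78],[-0.5,10,0,0,0,0,60],[-1,20,0,0,0,0,30],[-1,20,0,0,0,0,0],[-1,20,0,0,0,0,0],[-1,19.5,0,0,0,0,0],[0,0,0,0,0,0,0]]]'

```text
t: 25.65
position: [0.4566, -0.0648, 0.3611]
eef_rot: [-0.0, 0.999, 0.035, -0.001]
contact_force: [-0.1, -0.4, 0.5]
opening: 0.0001
finger_force: 0.0
```

>>> play_rows --commands '[[[0,0,-10,0,0,0,0],[0,0,-15,0,0,0,0],[0,0,-15,0,0,0,0],[0,0,-13,0,0,0,0],[0,0,-8,0,0,0,0],[0,0,-4,0,0,0,0],[0,0,0,0,0,0,0],[0,0,0,0,0,0,0],[0,0,0,0,0,0,0],[0,0,0,0,0,0,0]]]'

```text
t: 26.9
position: [0.457, -0.0659, 0.2969]
eef_rot: [-0.0, 0.999, 0.034, 0.0]
contact_force: [0.4, -1.3, 0.2]
opening: 0.0
finger_force: 0.0
```

```bash
python3 track.py; python3 look.py w8
```

```text
scene jaw moved mm 28.5 corr 0.875 px/mm [-0.64 -0.38]
scene rail moved mm 14.6 corr 0.96 px/mm [-0.57 -0.34]
top jaw moved mm 28.8 corr 0.98 px/mm [-0.69  0.04]
27.0 [ 0.457  -0.0659  0.2968] [-0.1 -0.8 -0.2] 8.022292415698757e-05 0.0
```

View pics/w8.png

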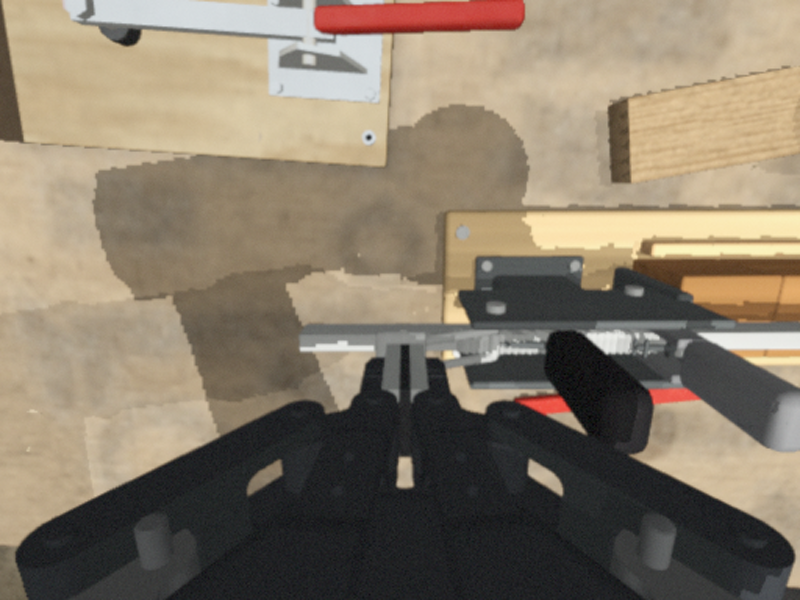

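The closed fingertips are over the tab plate at (405,350), and the joint line is closed at (780,300). Now I press.

>>> play_rows --commands '[[[0,0,-5,0,0,0,0],[0,0,-4,0,0,0,0],[0,0,-2,0,0,0,0],[0,0,-2,0,0,0,0],[0,0,-2,0,0,0,0],[0,0,-2,0,0,0,0],[0,0,0,0,0,0,0],[0,0,0,0,0,0,0],[0,0,0,0,0,0,0],[0,0,0,0,0,0,0]]]'

```text
t: 28.3
position: [0.4573, -0.0659, 0.2798]
eef_rot: [-0.0, 0.999, 0.034, 0.001]
contact_force: [1.3, 3.1, 4.9]
opening: -0.0001
finger_force: 2.4
```

```bash
python3 track.py
```

```text
scene jaw moved mm -3.0 corr 0.559 px/mm [-0.64 -0.38]
scene rail moved mm 14.2 corr 0.981 px/mm [-0.57 -0.34]
top jaw moved mm -3.0 corr 0.854 px/mm [-0.69  0.04]
```

>>> play_rows --commands '[[[0,0,-0.5,0,0,0,0],[0,0,0,0,0,0,0],[0,0,0,0,0,0,0],[0,0,0,0,0,0,0],[0,0,0,0,0,0,0],[0,0,0,0,0,0,0],[0,0,0,0,0,0,0],[0,0,0,0,0,0,0],[0,0,0,0,0,0,0],[0,0,0,0,0,0,0]]]'

```text
t: 29.65
position: [0.4573, -0.0659, 0.2795]
eef_rot: [0.0, 0.999, 0.034, 0.001]
contact_force: [0.4, 4.6, 7.1]
opening: -0.0001
finger_force: 3.3
```

```bash
sed -i 's/arange(-3,34/arange(-15,34/' track.py; python3 track.py
```

```text
scene jaw moved mm -6.8 corr 0.972 px/mm [-0.64 -0.38]
scene rail moved mm 14.1 corr 0.981 px/mm [-0.57 -0.34]
top jaw moved mm -6.9 corr 0.98 px/mm [-0.69  0.04]
```

>>> play_rows --commands '[[[0,0,3,0,0,0,0],[0,0,5,0,0,0,0],[0,0,10,0,0,0,0],[0,0,20,0,0,0,0],[0,0,25,0,0,0,0],[0,0,25,0,0,0,0],[0,0,15,0,0,0,0],[0,0,0,0,0,0,0],[0,0,0,0,0,0,0],[0,0,0,0,0,0,0]]]'

```text
t: 31.0
position: [0.4567, -0.066, 0.3812]
eef_rot: [0.0, 0.999, 0.033, -0.001]
contact_force: [0.2, 0.3, 0.3]
opening: -0.0
finger_force: 0.0
```

```bash
python3 track.py
```

```text
scene jaw moved mm -6.8 corr 0.972 px/mm [-0.64 -0.38]
scene rail moved mm 14.1 corr 0.981 px/mm [-0.57 -0.34]
top jaw moved mm -6.7 corr 0.98 px/mm [-0.69  0.04]
```

```bash
python3 -c "
from workcell import job_done
print(job_done())"
```

```text
the job is handed in; nothing more can be done
None
```

The job is handed in: the joint tracks as closed, the clamp held on its last tooth (about 16 N by the spec) with the hand off, and the jaw then sprung fully open, in about 31 s. By position tracking the squeeze peaked near 18–19 N, but one finger-force reading (22.5 N, over the 22 N guide) would put it nearer 24–27 N, so the 24 N limit is likely but not certainly kept.

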